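Put the fallen terminal box back in its row

TASK

One of the four cream terminal boxes has been left lying on its side, a little to the left of the row of three. Without gripping or lifting it, push it over towards the row so that it stands on its rubber feet with its terminals up, then push it along the bench until it closes up the row: its side against the end box, square with it, and its front flush with the fronts of the others. Push gently, do not shove the row out of its place or disturb the other things on the bench.

Things in the scene. Friction and masses are not known exactly. Their poses are not given: they have to be found in the camera images.
- fallen_box: fallen terminal box, 0.3-0.5 kg: cream case 120 (own x, front to back) x 100 (y) x 56 (z) mm on four 4 mm rubber feet; three terminals 22 mm high on the lid. Origin: middle of the underside at the feet's soles; z out through the lid. Starts lying on its +y side left of the row and nearer the robot, up to 0.25 rad askew: feet towards the row, lid facing away from it, -y side on top
- fallen_box_mid (a point): middle of the fallen box's case, (0, 0, 32) mm in its own frame: 32 mm above the bench when it stands on its feet, 50 mm when it lies on its side. Standing, the lid is 60 mm above the bench, and the box slides on its feet at about 2 to 4 N. Of the fixed instruments on the bench, the power supply (141 mm high) stands beyond and left of the box, the cream meter right of the row
- fallen_box_edge (a point): middle of the lid's edge that is uppermost, 100 mm above the bench, at the start; (0, -50, 60) mm in the box's own frame. Push on the lid just below this edge, towards the row. The terminals are at own x = -34, +18, +40 mm, y = +12 mm (38 mm above the bench while it lies): the upper half of the lid is bare
- fallen_box_pivot (a point): middle of the case's lower edge towards the row, about which it tips; (0, 50, 4) mm in its own frame, on the bench and 56 mm from the lid at the start. Past about 30 degrees it falls onto its feet by itself. Friction with the bench 0.54-0.75: pushed lower than about 65 mm it slides instead. Fingertips drag on the lid as it turns; best let them rise on the arc about this edge
- row_a: upright terminal box of the row, 0.6 kg, with two terminals and a knob: case and feet as the fallen one, lid 60 mm above the bench, 82 mm to the top of its fittings. Origin: middle of the underside; x from front to back (front towards the robot), y to the left along the row. The three stand at 102 mm spacing, 2 mm apart, fronts flush, same yaw, order changing; the end box has the largest y. Loose
- row_b: upright terminal box of the row, 0.6 kg, with two terminals: case and feet as the fallen one, lid 60 mm above the bench, 82 mm to the top of its fittings. Origin: middle of the underside; x from front to back (front towards the robot), y to the left along the row. The three stand at 102 mm spacing, 2 mm apart, fronts flush, same yaw, order changing; the end box has the largest y. Loose
- row_c: upright terminal box of the row, 0.6 kg, with four terminals: case and feet as the fallen one, lid 60 mm above the bench, 82 mm to the top of its fittings. Origin: middle of the underside; x from front to back (front towards the robot), y to the left along the row. The three stand at 102 mm spacing, 2 mm apart, fronts flush, same yaw, order changing; the end box has the largest y. Loose
- multimeter: hand-held meter lying flat, 150 (x) x 75 (y) mm, 42 mm high; loose, leave alone. Origin: middle of the underside
- solder_reel: solder reel standing on its flange, 60 mm across, 44 mm high; loose, leave alone. Origin: middle of the underside
- screwdriver: screwdriver, 170 mm long, lying along its own x; loose, leave alone. Origin: on the bench under the tool
- parts_tray: open grey parts tray 100 (x) x 150 (y) x 30 mm; loose, leave alone. Origin: middle of the underside
Things that resemble listed ones, but are neither listed nor needed, are in the scene too. Leave any orange look-alike of the fallen_box alone.

How it is judged:
By the outcome, as a careful person would: the job done as asked, in the order asked, and still so for the second after the job is handed in, with the robot touching nothing.
It also fails if it takes over 51 s, if anything falls off the work surface, if the arm or the gripper's body presses on something with over 40 N, if the wrist force passes 120 N, or if a joint passes its speed limit or range.

ROBOT

A 6-joint arm with a two-finger parallel gripper is mounted at the origin on the work surface. World frame = base frame: x ahead of the robot, y to its left, z up, the work surface at z = 0. Lengths are in m, angles in degrees, forces in N, time in s.
With the tool pointing down it reaches from about 0.35 to 0.875 m from the base axis. Payload 4.2 kg.
Tool frame: the origin (TCP) lies midway between the tips of the shut fingers; the grasp point (between the pads) lies 19 mm behind it (r.pinch_z is the distance from the TCP to the grasp point, in m); z points along the fingers, y is the line along which they close (so a half turn about z gives the same grasp; the last joint's range is limited). The gripper opens to 87 mm and grips with 3 to 60 N. Pads are 19 mm wide; open, the fingers measure 117 mm over their backs; the gripper's body (75 mm by 190 mm) begins 51 mm behind the grasp point.
Start: joints at [-48.323, 22.042, 0.453, 0, -68.411, -14.817], TCP at [0.282, -0.558, 0.223] pointing down, gripper open.
Joint ranges: [-179.83, 179.83], [-69.29, 118.12], [-61.27, 80.66], [-181.25, 117.63], [-171.15, -9.14], [-177.46, 177.46]. Speed limits (degrees/s): [159.86, 159.86, 180, 180, 180, 180].

INTERFACE

Orientations are given as a 3x3 rotation matrix whose columns are the frame's x, y, z axes.
In Python, from station import r, imaging, models gives the robot as it stands. The module is installed in compiled form; this text tells all that it offers.
- The arm moves only by the tool apply_moves, never from a script. Its argument "moves" is a list of rows, each a list of 2 entries, a list of its own where there are three numbers: the shift along the tool's x, y, z in m, then the turn about the tool's z in degrees. A call has 1 to 5 rows; each row shifts and turns the commanded pose from where the row before left it, along the tool's axes as they then stand; what a row does not reach is not made up. A row lasts 1/12 s, in which the tool goes at most 41.7 mm and 7.16 degrees, less where a joint would pass 70% of its speed; a pose out of reach is approached as far as the arm can. A call is refused whole if a number of a shift passes 0.0417 or a number of a turn 7.16, either way. A call with a gripper value outside its range is refused whole. "hand" is the finger opening in m, from 0 to 0.087, set as the call begins (left out, the last holds). The fingers move at their own pace and stop on an object; the grip force is fixed at half the most. Time passes only in rows, so rows that do not move let the fingers close. It gives the time, the measured TCP pose, the force, the opening and the grip force at its end, in the units of the state.
- r.sense(): the state, without advancing time (a new reading comes with each control period).
- imaging.capture(name): name is "scene" or "top"; returns a dict with "frame" (480x640x3 uint8, blue, green, red), "intrinsics" (3x3 intrinsics, pixels), "eye" and "orientation" of the camera in the world. Camera axes: x right, y down, z forward; pixel columns grow to the right and rows downward; lengths in m; the calibration is good to about 2 mm. A picture is of the moment at which its call begins. There is no depth.
- r.finish_job(): hands the job in; it is judged then, once.
Trained networks look in a picture, given as the dict that the camera call returned (one of the last four; its "shot" number tells which), for a name from the list of things; names that differ only in an ending like _2 or _b are one class to them, and where a whole thing is asked for, a point or a joint stands for the part that bears it (a point fixed in the world has none). Each returns a list of dicts, best first, with "confidence" (0 to 1); they miss things now and then, are a little off and sometimes report something else, mostly with a low value. They report only what shows in the picture. A call takes as long as a camera call. They do not tell look-alikes from the thing itself.
- models.cut_out(picture, target): "region" (480x640 bool, what is visible of it) and "extent" ([left, top, width, height] as shares, 0 to 1, of the picture: columns of its width, rows of its height, round what is visible of it).
- models.place_of(picture, target): "at" ([column, row] as shares, 0 to 1, of the picture: columns of its width, rows of its height: a listed point, or the origin of a listed thing).
The state is a dict: "time_s": time; "joints": joint angles; "joint_velocities": joint speeds; "effort": joint torques, N m; "tcp_pos": TCP position; "ee_rot": TCP orientation; "wrist_force": force on the tool from outside, world axes, zero at the start; "moment": the same for the moment, N m; "gripper_width": opening from 0.0 (shut) to 1.0 (fully open); "gripper_force": force on a finger pad.
Only numpy, scipy, OpenCV 4.12 (cv2) and the standard library are available. Lean on these libraries where they do the work, as an engineer would, in place of code of your own. Each camera call takes 0.05 s, during which the arm holds its last target. There are 200 camera calls.

## Working session

There is one attempt and no reset: what is moved stays moved. The work goes in short steps, Python scripts to look and compute and a tool call to move; the robot and the scene stay as the last step left them, time stands still between calls to the robot, and variables do not carry over. Pictures are saved under pics/ and viewed, at most 10 in all, crops included, and the job is handed in when it is done.

Besides the shell and the picture viewer there is one more tool, called after "Call:" as a command line: name --argument value ..., lists and objects as JSON in quotes. apply_moves: Moves the arm, as the interface text tells. Its arguments: {"type":"object","properties":{"moves":{"type":"array"},"hand":{"type":"number"}},"required":["moves"]}

```bash
mkdir -p pics; cat > h.py <<'E'
import numpy as np, cv2
from station import r, imaging, models
def ray(p,uv):
    K=np.array(p["intrinsics"]);d=np.linalg.inv(K)@[uv[0],uv[1],1];R=np.array(p["orientation"]);return np.array(p["eye"]),R@d
def atz(p,uv,z):
    e,d=ray(p,uv);return e+d*(z-e[2])/d[2]
def proj(p,X):
    c=np.array(p["orientation"]).T@(np.array(X,float)-np.array(p["eye"]));q=np.array(p["intrinsics"])@c;return q[:2]/q[2]
def tri(a,ua,b,ub):
    A=[];B=[]
    for p,u in((a,ua),(b,ub)):
        e,d=ray(p,u);d=d/np.linalg.norm(d);M=np.eye(3)-np.outer(d,d);A.append(M);B.append(M@e)
    return np.linalg.lstsq(np.vstack(A),np.hstack(B),rcond=None)[0]
E
python3 - <<'E'
from h import *
np.set_printoptions(precision=3,suppress=True)
s=imaging.capture("scene");t=imaging.capture("top")
cv2.imwrite("pics/s0.png",s["frame"]);cv2.imwrite("pics/t0.png",t["frame"])
for p,n in((s,'s'),(t,'t')):
    print(n,np.array(p["eye"]),np.array(p["orientation"]).tolist(),np.array(p["intrinsics"]).tolist())
    for k in["fallen_box","fallen_box_mid","fallen_box_edge","fallen_box_pivot","row_a","row_b","row_c"]:
        for o in models.place_of(p,k)[:4]: print(n,k,np.array(o["at"])*[640,480],round(o["confidence"],2))
print(r.sense())
E
```

```text
s [ 1.305 -0.449  0.977] [[0.5249796662046006, 0.6001251696434827, -0.6035280696306403], [0.8509751358991994, -0.3829491807256955, 0.359431833680404], [-0.015416489647293639, -0.7022817851417616, -0.7117321308645937]] [[484.8452123472567, 0.0, 325.18553831455455], [0.0, 484.8452123472567, 244.58669462110436], [0.0, 0.0, 1.0]]
s fallen_box [372.8   229.392] 0.91
s fallen_box [443.328 202.32 ] 0.64
s fallen_box_mid [440.192 188.88 ] 0.63
s fallen_box_mid [377.792 221.712] 0.57
s fallen_box_edge [387.904 203.808] 0.86
s fallen_box_edge [441.92  175.296] 0.57
s fallen_box_pivot [442.304 214.992] 0.63
s fallen_box_pivot [372.48  240.384] 0.62
s row_a [331.584 294.288] 0.76
s row_a [267.776 336.912] 0.57
s row_a [298.496 308.496] 0.57
s row_b [331.584 294.288] 0.76
s row_b [267.776 336.912] 0.57
s row_b [298.496 308.496] 0.57
s row_c [331.584 294.288] 0.76
s row_c [267.776 336.912] 0.57
s row_c [298.496 308.496] 0.57
t [0.37  0.003 1.45 ] [[0.014968823557544076, -0.9886207771187745, 0.14968264218129387], [-0.9998839009494185, -0.014373490367964379, 0.005058398641424368], [-0.00284937598021
[... 599 characters left out ...]
2
t row_b [373.696 232.8  ] 0.78
t row_b [412.8   223.584] 0.61
t row_c [332.672 235.296] 0.82
t row_c [373.696 232.8  ] 0.78
t row_c [412.8   223.584] 0.61
{'time_s': 0.8, 'joints': array([-48.324,  22.039,   0.453,   0.   , -68.411, -14.816]), 'joint_velocities': array([-0.012,  0.059, -0.042,  0.13 , -0.023,  0.002]), 'effort': array([ -0.   , -39.041,  18.761,   4.224,   0.016,  -0.   ]), 'tcp_pos': array([ 0.282, -0.558,  0.223]), 'ee_rot': array([[-0.892, -0.452,  0.   ],
       [-0.452,  0.892, -0.   ],
       [-0.   , -0.   , -1.   ]]), 'wrist_force': array([ 0.438, -0.239, -0.299]), 'moment': array([-0.01 ,  0.001,  0.014]), 'gripper_force': 0.0, 'gripper_width': 1.0020563612527578}
```

View pics/s0.png

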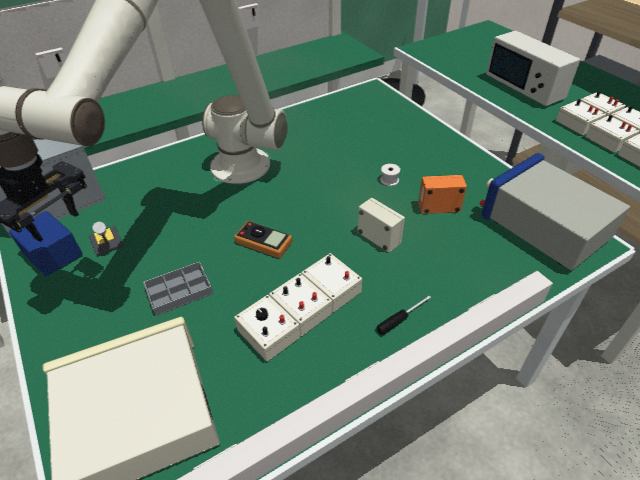

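View pics/t0.png

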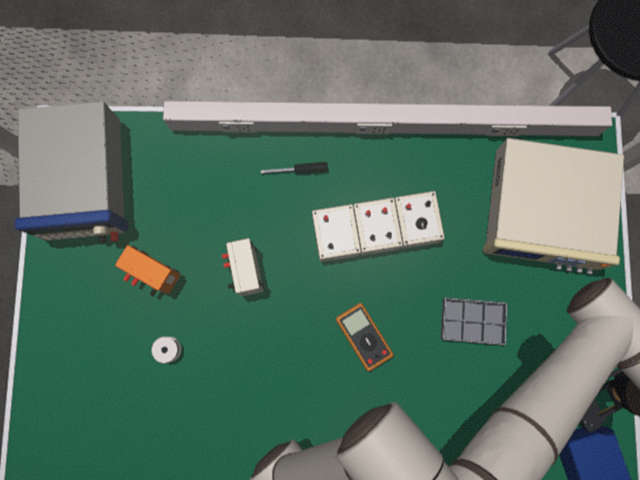

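The pictures show two candidates: the cream box at top (243,267) and scene (382,223), and the orange one at top (148,270) and scene (442,195). The cream one fits: it is just left of the row and on its side, and the orange one is the look-alike to leave alone. Next I fit the poses and make one enlarged crop.

```bash
cat >> h.py <<'E'
from scipy.optimize import minimize
def boxpts(x,y,yaw,lx,ly,z0,z1):
    c,s=np.cos(yaw),np.sin(yaw)
    return [(x+c*a-s*b,y+s*a+c*b,z) for a in(-lx/2,lx/2) for b in(-ly/2,ly/2) for z in(z0,z1)]
def hullmask(p,P):
    q=np.array([proj(p,X) for X in P]);m=np.zeros((1920,2560),np.uint8)
    cv2.fillConvexPoly(m,cv2.convexHull(np.round((q+.5)*4).astype(np.int32)),1);return cv2.resize(m*255,(640,480),interpolation=cv2.INTER_AREA)/255.
def fit(views,q0,lx,ly,z0,z1):
    def cost(q):
        c=0
        for p,m in views:
            h=hullmask(p,boxpts(*q,lx,ly,z0,z1)); c+=1-np.minimum(h,m).sum()/np.maximum(h,m).sum()
        return c
    q0=np.array(q0,float);sim=np.vstack([q0]+[q0+d for d in np.diag([.01,.01,.08])])
    o=minimize(cost,q0,method="Nelder-Mead",options=dict(initial_simplex=sim,xatol=1e-4,fatol=1e-4,maxiter=200));return o.x,o.fun
def cream(p,uv=None,own=None):
    m=np.zeros((480,640),bool)
    for o in own: m|=o
    return cv2.morphologyEx(m.astype(np.uint8),cv2.MORPH_OPEN,np.ones((5,5))).astype(float)
def pick(p,name,uv,n=1):
    L=models.cut_out(p,name); out=[]
    for o in L:
        ys,xs=np.nonzero(o["region"]); c=np.array([xs.mean(),ys.mean()])
        if min(np.hypot(*(c-np.array(u))) for u in uv)<25: out.append(o["region"])
    return cream(p,own=out[:n])
E
python3 - <<'E'
from h import *
np.set_printoptions(precision=4,suppress=True)
s=imaging.capture("scene");t=imaging.capture("top")
mt=pick(t,"fallen_box",[(243,267)]);ms=pick(s,"fallen_box",[(381,225)])
rt=pick(t,"row_a",[(335,233),(377,225),(418,217)],3);rs=pick(s,"row_a",[(332,282),(300,303),(267,325)],3)
print(mt.sum(),ms.sum(),rt.sum(),rs.sum())
g=atz(t,(243,267),.05);print("guess",g)
for v in([(t,mt),(s,ms)],[(t,mt)],[(s,ms)]): print("fallen",*fit(v,[g[0],g[1],0.15],.12,.056,0,.1))
g=atz(t,(377,225),.05);print(g)
for v in([(t,rt),(s,rs)],[(t,rt)],[(s,rs)]): print("row",*fit(v,[g[0],g[1],.15],.12,.304,.002,.06))
a=cv2.resize(s["frame"][150:290,310:490],None,fx=4,fy=4,interpolation=cv2.INTER_CUBIC)
cv2.imwrite("pics/crop.png",a)
i=t["frame"].copy()
for m in(mt,rt):
    c,_=cv2.findContours(m.astype(np.uint8),0,1);cv2.drawContours(i,c,-1,(255,0,0),1)
cv2.imwrite("pics/m.png",cv2.resize(i[170:370,120:460],None,fx=2.3,fy=2.3))
E
```

```text
1533.0 1789.0 4377.0 6465.0
guess [0.5364 0.1929 0.05  ]
fallen [0.534  0.1894 0.2354] 0.12025046276002327
fallen [0.534  0.1885 0.2317] 0.07518511392954552
fallen [0.5331 0.1911 0.213 ] 0.03146253234391039
[ 0.6437 -0.1287  0.05  ]
row [ 0.6426 -0.1267  0.1734] 0.38978098227853797
row [ 0.6416 -0.1212  0.1723] 0.341641746562092
row [ 0.6421 -0.1271  0.1838] 0.04581161913818077
```

View pics/crop.png

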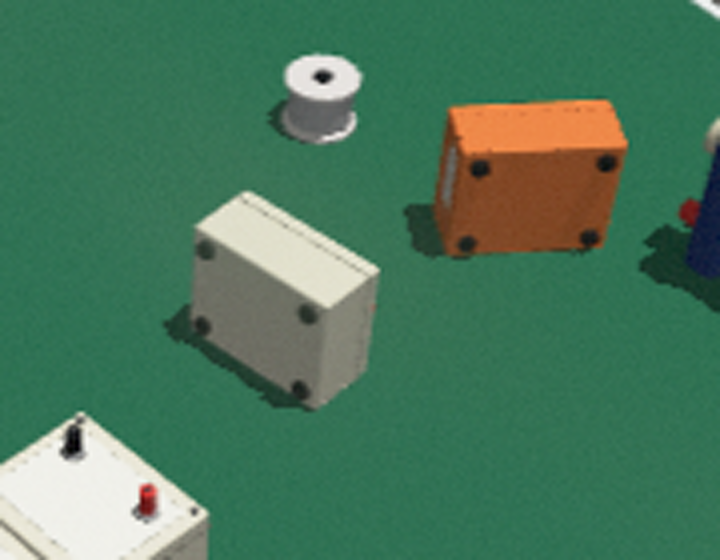

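View pics/m.png

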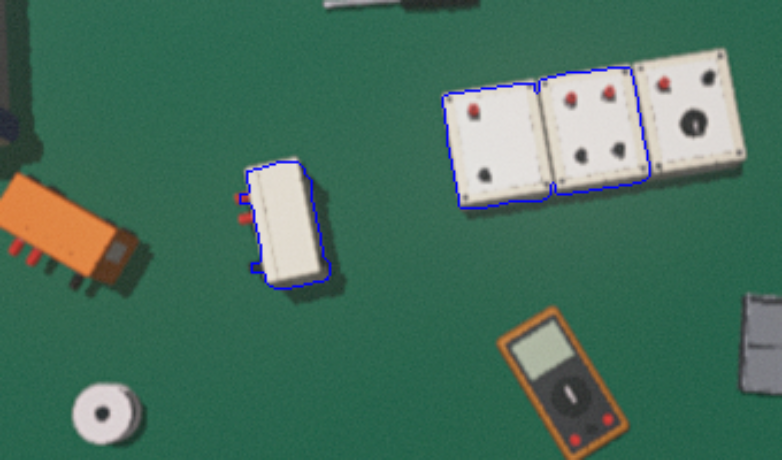

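The crop confirms it: the cream box at crop (285,300) lies on its side with its feet towards the row, and the orange look-alike is beside it at (535,180). In the mask picture the cut-outs took in some shadow and terminals and missed the third row box, so I refit with colour masks and work out the approach.

```bash
cat >> h.py <<'E'
def cmask(p,lo,hi):
    f=p["frame"].astype(int);m=((f[...,2]>f[...,1]*0.85)&(f[...,0]>f[...,1]*0.6)&(f[...,1]>70)).astype(np.uint8)
    w=np.zeros_like(m);w[lo[1]:hi[1],lo[0]:hi[0]]=1;m=m*w
    m=cv2.morphologyEx(cv2.morphologyEx(m,cv2.MORPH_CLOSE,np.ones((7,7))),cv2.MORPH_OPEN,np.ones((7,7)))
    n,l,st,_=cv2.connectedComponentsWithStats(m)
    return (l==1+np.argmax(st[1:,4])).astype(float)
def win(p,P,mg=14):
    q=np.array([proj(p,X) for X in P]);return np.maximum(q.min(0)-mg,0).astype(int),(q.max(0)+mg).astype(int)
E
python3 - <<'E'
from h import *
np.set_printoptions(precision=4,suppress=True)
s=imaging.capture("scene");t=imaging.capture("top")
for n,q,d in(("fallen",[.5335,.190,.215],(.12,.056,0,.1)),("row",[.642,-.127,.178],(.12,.304,.003,.06))):
    v=[(p,cmask(p,*win(p,boxpts(*q,*d)))) for p in(t,s)]
    for u in(v,v[:1],v[1:]): print(n,*fit(u,q,*d))
st=r.sense();p=st["tcp_pos"].copy();th=116.9;N=25
step=(np.array([.5206,.250])-p[:2])/N
for i in range(N):
    c,sn=np.cos(np.radians(th)),np.sin(np.radians(th))
    print([[round(float(-sn*step[0]+c*step[1]),3),round(float(c*step[0]+sn*step[1]),3),0],-3],end=","+("\n" if i%5==4 else ""))
    th+=3
print(st["time_s"])
E
```

```text
fallen [0.5355 0.1899 0.236 ] 0.16216209255639236
fallen [0.5356 0.1902 0.239 ] 0.08561425766936026
fallen [0.5324 0.19   0.1613] 0.061946672841496464
row [ 0.6436 -0.1288  0.1753] 0.06148977223480623
row [ 0.6439 -0.1289  0.1772] 0.015590792298757483
row [ 0.6416 -0.1285  0.1854] 0.03947116684645302
[[-0.023, 0.024, 0], -3],[[-0.024, 0.023, 0], -3],[[-0.026, 0.022, 0], -3],[[-0.027, 0.021, 0], -3],[[-0.028, 0.019, 0], -3],
[[-0.029, 0.018, 0], -3],[[-0.03, 0.016, 0], -3],[[-0.03, 0.015, 0], -3],[[-0.031, 0.013, 0], -3],[[-0.032, 0.011, 0], -3],
[[-0.032, 0.01, 0], -3],[[-0.033, 0.008, 0], -3],[[-0.033, 0.006, 0], -3],[[-0.033, 0.004, 0], -3],[[-0.034, 0.003, 0], -3],
[[-0.034, 0.001, 0], -3],[[-0.034, -0.001, 0], -3],[[-0.034, -0.003, 0], -3],[[-0.033, -0.004, 0], -3],[[-0.033, -0.006, 0], -3],
[[-0.033, -0.008, 0], -3],[[-0.032, -0.009, 0], -3],[[-0.032, -0.011, 0], -3],[[-0.031, -0.013, 0], -3],[[-0.03, -0.014, 0], -3],
1.2
```

Call:
apply_moves --moves '[[[-0.023,0.024,0],-3],[[-0.024,0.023,0],-3],[[-0.026,0.022,0],-3],[[-0.027,0.021,0],-3],[[-0.028,0.019,0],-3]]' --hand 0.06

```text
time_s: 1.62
tcp_pos: [0.3309, -0.3946, 0.2226]
ee_rot: [[-0.743, -0.669, 0.0], [-0.669, 0.743, -0.0], [-0.0, -0.0, -1.0]]
wrist_force: [0.2, 0.1, 0.4]
gripper_width: 0.729
gripper_force: 0.0
```

Call:
apply_moves --moves '[[[-0.029,0.018,0],-3],[[-0.03,0.016,0],-3],[[-0.03,0.015,0],-3],[[-0.031,0.013,0],-3],[[-0.032,0.011,0],-3]]'

```text
time_s: 2.03
tcp_pos: [0.3789, -0.2324, 0.2229]
ee_rot: [[-0.545, -0.839, 0.001], [-0.839, 0.545, -0.0], [-0.0, -0.001, -1.0]]
wrist_force: [1.4, -0.5, 0.4]
gripper_width: 0.688
gripper_force: 0.0
```

Call:
apply_moves --moves '[[[-0.032,0.01,0],-3],[[-0.033,0.008,0],-3],[[-0.033,0.006,0],-3],[[-0.033,0.004,0],-3],[[-0.034,0.003,0],-3]]'

```text
time_s: 2.45
tcp_pos: [0.4269, -0.0708, 0.223]
ee_rot: [[-0.309, -0.951, 0.001], [-0.951, 0.309, 0.0], [-0.001, -0.001, -1.0]]
wrist_force: [0.7, -0.5, 0.3]
gripper_width: 0.688
gripper_force: 0.0
```

Call:
apply_moves --moves '[[[-0.034,0.001,0],-3],[[-0.034,-0.001,0],-3],[[-0.034,-0.003,0],-3],[[-0.033,-0.004,0],-3],[[-0.033,-0.006,0],-3]]'

```text
time_s: 2.87
tcp_pos: [0.475, 0.0912, 0.2229]
ee_rot: [[-0.052, -0.999, 0.001], [-0.999, 0.052, 0.0], [-0.0, -0.001, -1.0]]
wrist_force: [0.5, -0.4, -0.5]
gripper_width: 0.69
gripper_force: 0.0
```

Call:
apply_moves --moves '[[[-0.033,-0.008,0],-3],[[-0.032,-0.009,0],-3],[[-0.032,-0.011,0],-3],[[-0.031,-0.013,0],-3],[[-0.03,-0.014,0],-3]]'

```text
time_s: 3.28
tcp_pos: [0.5224, 0.2522, 0.2227]
ee_rot: [[0.208, -0.978, 0.0], [-0.978, -0.208, 0.0], [-0.0, -0.0, -1.0]]
wrist_force: [0.3, -0.3, 0.1]
gripper_width: 0.688
gripper_force: 0.0
```

Call:
apply_moves --moves '[[[0,0,0.036],-1],[[0,0,0.036],0],[[0,0,0.035],0],[[0,0,0.027],0],[[0,0,0],0]]'

```text
time_s: 3.7
tcp_pos: [0.5184, 0.2479, 0.0825]
ee_rot: [[0.221, -0.975, -0.011], [-0.975, -0.221, -0.007], [0.005, 0.012, -1.0]]
wrist_force: [0.5, -0.2, -0.2]
gripper_width: 0.69
gripper_force: 0.0
```

Call:
apply_moves --moves '[[[0.005,0,0],0],[[0.005,0,0],0],[[0.004,0,0],0],[[0.003,0,0],0],[[0.003,0,0],0]]'

```text
time_s: 4.12
tcp_pos: [0.5275, 0.2309, 0.0904]
ee_rot: [[0.222, -0.975, 0.003], [-0.975, -0.222, 0.002], [-0.001, -0.003, -1.0]]
wrist_force: [-1.5, 0.3, 0.1]
gripper_width: 0.686
gripper_force: 0.0
```

Call:
apply_moves --moves '[[[0.002,0,0],0],[[0.002,0,0],0],[[0.002,0,0],0]]'

```text
time_s: 4.37
tcp_pos: [0.5284, 0.2255, 0.0892]
ee_rot: [[0.223, -0.975, 0.002], [-0.975, -0.223, 0.001], [-0.001, -0.002, -1.0]]
wrist_force: [-0.2, 2.6, 1.7]
gripper_width: 0.689
gripper_force: 1.0
```

Call:
apply_moves --moves '[[[0.004,0,-0.002],0],[[0.004,0,-0.002],0],[[0.004,0,-0.002],0],[[0.004,0,-0.002],0],[[0.004,0,-0.002],0]]'

```text
time_s: 4.78
tcp_pos: [0.5324, 0.205, 0.0987]
ee_rot: [[0.222, -0.975, -0.0], [-0.975, -0.222, -0.0], [0.0, 0.0, -1.0]]
wrist_force: [0.4, -0.3, 0.0]
gripper_width: 0.693
gripper_force: 0.3
```

Call:
apply_moves --moves '[[[0.004,0,-0.002],0],[[0.004,0,-0.001],0],[[0.004,0,-0.001],0],[[0.004,0,-0.001],0]]'

```text
time_s: 5.12
tcp_pos: [0.5357, 0.1892, 0.1034]
ee_rot: [[0.222, -0.975, -0.001], [-0.975, -0.222, -0.001], [0.0, 0.001, -1.0]]
wrist_force: [-0.5, 0.4, -1.2]
gripper_width: 0.691
gripper_force: 0.1
```

```bash
python3 - <<'E'
from h import *
s=imaging.capture("scene");t=imaging.capture("top")
a=cv2.resize(s["frame"][130:310,290:490],None,fx=2.2,fy=2.2);b=cv2.resize(t["frame"][170:350,150:350],None,fx=1.78,fy=2.2)
cv2.imwrite("pics/tip.png",np.hstack([a,b]))
E
```

```text
(no output)
```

View pics/tip.png

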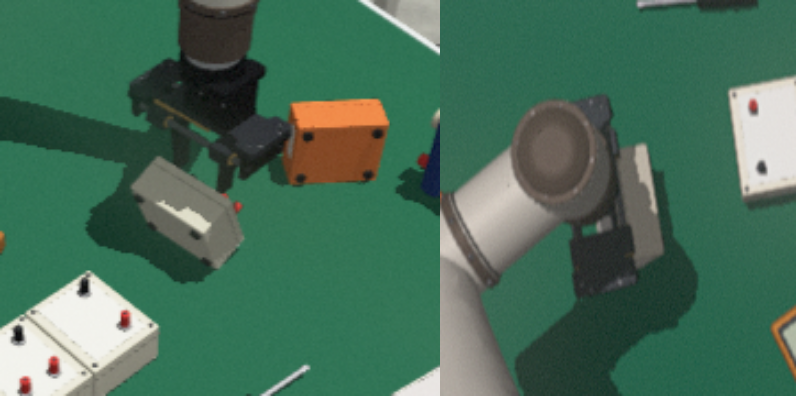

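The box, at (190,215) in the left half, is tilted about 20° towards the row with both fingertips on its lid, so I keep going along the arc.

Call:
apply_moves --moves '[[[0.004,0,-0.001],0],[[0.004,0,0],0],[[0.004,0,0],0],[[0.004,0,0],0],[[0.003,0,0],0]]'

```text
time_s: 5.63
tcp_pos: [0.5402, 0.1709, 0.1045]
ee_rot: [[0.222, -0.975, -0.0], [-0.975, -0.222, -0.0], [0.0, 0.0, -1.0]]
wrist_force: [0.0, -0.7, 1.0]
gripper_width: 0.692
gripper_force: 0.0
```

Call:
apply_moves --moves '[[[0.002,0,0],0],[[0.002,0,0],0],[[0.002,0,0],0],[[0,0,0],0],[[0,0,0],0]]'

```text
time_s: 6.05
tcp_pos: [0.5415, 0.1655, 0.1045]
ee_rot: [[0.222, -0.975, -0.0], [-0.975, -0.222, -0.0], [0.0, 0.0, -1.0]]
wrist_force: [0.5, -0.8, 0.3]
gripper_width: 0.692
gripper_force: 0.0
```

```bash
python3 - <<'E'
from h import *
s=imaging.capture("scene");t=imaging.capture("top")
a=cv2.resize(s["frame"][130:310,290:490],None,fx=2.2,fy=2.2);b=cv2.resize(t["frame"][170:350,150:350],None,fx=1.78,fy=2.2)
cv2.imwrite("pics/tip2.png",np.hstack([a,b]));print(r.sense()["time_s"])
E
```

```text
6.15
```

View pics/tip2.png

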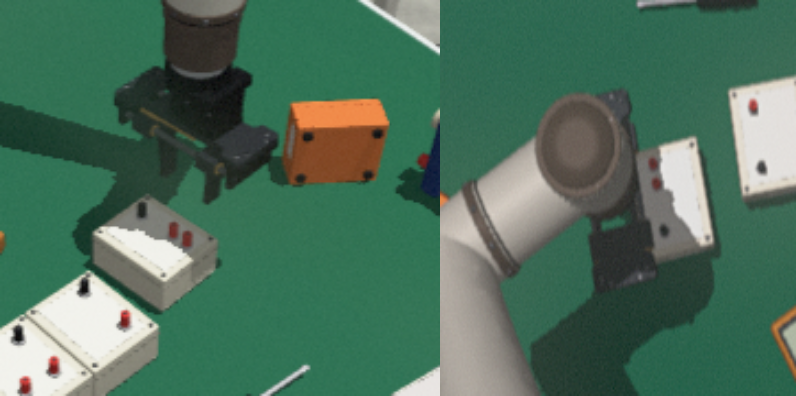

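The box now stands on its feet with its terminals up, at (155,250) on the left and (675,200) on the right. Next I lift clear and swing round to its front.

Call:
apply_moves --moves '[[[0,0,-0.04],0],[[0,0,-0.04],0],[[0.012,0.034,0],0],[[0.012,0.034,0],0],[[0.012,0.034,0],0]]'

```text
time_s: 6.57
tcp_pos: [0.4492, 0.1076, 0.1849]
ee_rot: [[0.223, -0.975, 0.001], [-0.975, -0.223, 0.001], [-0.001, -0.001, -1.0]]
wrist_force: [0.5, -0.3, -0.8]
gripper_width: 0.692
gripper_force: 0.0
```

Call:
apply_moves --moves '[[[0.011,0.033,0],7.1],[[0,0,0],7.1],[[0,0,0],7.1],[[0,0,0],7.1],[[0,0,0],7.1]]'

```text
time_s: 6.98
tcp_pos: [0.4202, 0.0898, 0.1849]
ee_rot: [[-0.39, -0.921, 0.001], [-0.921, 0.39, 0.001], [-0.001, -0.001, -1.0]]
wrist_force: [-0.3, 1.2, 0.0]
gripper_width: 0.687
gripper_force: 0.0
```

Call:
apply_moves --moves '[[[0,0,0],7.1],[[0,0,0],7.1],[[0,0,0],7.1],[[0,0,0],7.1],[[0,0,0],7.1]]'

```text
time_s: 7.4
tcp_pos: [0.4203, 0.0899, 0.1847]
ee_rot: [[-0.852, -0.523, 0.0], [-0.523, 0.852, 0.0], [-0.0, 0.0, -1.0]]
wrist_force: [-0.1, -0.8, 0.2]
gripper_width: 0.685
gripper_force: 0.0
```

Call:
apply_moves --moves '[[[0,0,0],7.1],[[0,0,0],7.1],[[0,0,0],7.1],[[0,0,0],0]]'

```text
time_s: 7.73
tcp_pos: [0.4203, 0.0899, 0.1846]
ee_rot: [[-0.983, -0.181, 0.0], [-0.181, 0.983, 0.0], [-0.0, 0.0, -1.0]]
wrist_force: [-0.5, 0.4, 1.3]
gripper_width: 0.688
gripper_force: 0.0
```

```bash
cat > meas.py <<'E'
from h import *
import sys
np.set_printoptions(precision=4,suppress=True)
s=imaging.capture("scene");t=imaging.capture("top")
cv2.imwrite("pics/last_s.png",s["frame"]);cv2.imwrite("pics/last_t.png",t["frame"])
q=[float(a) for a in sys.argv[1:4]];d=(.12,.1,.003,.06)
v=[(p,cmask(p,*win(p,boxpts(*q,*d),9))) for p in(t,s)]
for n,u in zip("bts",(v,v[:1],v[1:])): print("box",n,*fit(u,q,*d))
qr=[.6436,-.1288,.176];dr=(.12,.304,.003,.06)
v=[(p,cmask(p,*win(p,boxpts(*qr,*dr),5))) for p in(t,s)]
for n,u in zip("bts",(v,v[:1],v[1:])): print("row",n,*fit(u,qr,*dr))
e=r.sense();print(e["tcp_pos"],e["ee_rot"][:,0],e["time_s"])
E
python3 meas.py .5528 .114 .22
```

```text
box b [0.5515 0.108  0.2246] 0.5440834358750176
box t [0.5521 0.109  0.204 ] 0.23149948282491317
box s [0.5522 0.1069 0.24  ] 0.30541808001241166
row b [ 0.6433 -0.1285  0.1795] 0.1445828930962304
row t [ 0.6438 -0.1292  0.1771] 0.01545529417820568
row s [ 0.641  -0.1273  0.1836] 0.12051633508691162
[0.4203 0.0898 0.1846] [-0.9824 -0.1867 -0.0002] 7.8333
```

```bash
python3 - <<'E'
from h import *
s=cv2.imread("pics/last_s.png");t=cv2.imread("pics/last_t.png")
a=cv2.resize(s[170:350,230:430],None,fx=2,fy=2.2);b=cv2.resize(t[170:350,200:400],None,fx=2,fy=2.2)
cv2.imwrite("pics/v6.png",np.hstack([a,b]))
E
```

```text
(no output)
```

View pics/v6.png

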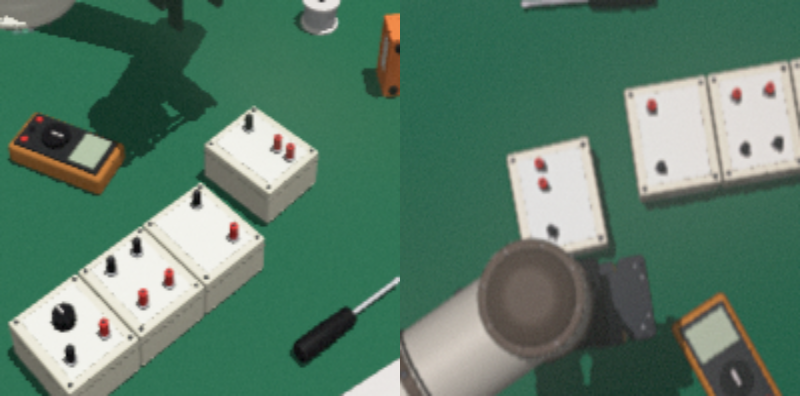

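```bash
cat > meas.py <<'E'
from h import *
import sys
np.set_printoptions(precision=4,suppress=True)
def fit2(views,q0,d):
    def cost(q):
        c=0
        for p,m,ok in views:
            h=hullmask(p,boxpts(*q,*d))*ok; c+=1-np.minimum(h,m*ok).sum()/np.maximum(h,m*ok).sum()
        return c
    q0=np.array(q0,float);sim=np.vstack([q0]+[q0+e for e in np.diag([.008,.008,.06])])
    o=minimize(cost,q0,method="Nelder-Mead",options=dict(initial_simplex=sim,xatol=1e-4,fatol=1e-4,maxiter=200));return o.x,o.fun
def cm(p,lo,hi,ok):
    f=p["frame"].astype(int);m=((f[...,2]>f[...,1]*0.85)&(f[...,0]>f[...,1]*0.6)&(f[...,1]>60)).astype(np.uint8)
    m=cv2.morphologyEx(m,cv2.MORPH_CLOSE,np.ones((5,5)));w=np.zeros_like(m);w[lo[1]:hi[1],lo[0]:hi[0]]=1;m=m*w*ok.astype(np.uint8)
    m=cv2.morphologyEx(m,cv2.MORPH_OPEN,np.ones((5,5)))
    n,l,st,_=cv2.connectedComponentsWithStats(m);return (l==1+np.argmax(st[1:,4])).astype(float)
def run(q,qr,maxrow=480,grow=3):
    s=imaging.capture("scene");t=imaging.capture("top")
    cv2.imwrite("pics/last_s.png",s["frame"]);cv2.imwrite("pics/last_t.png",t["frame"])
    d=(.12,.1,.003,.06);dr=(.12,.304,.003,.06);out={}
    for n,p in(("t",t),("s",s)):
        base=np.ones((480,640));
        if n=="t": base[maxrow:]=0
        k=np.ones((2*grow+1,)*2)
        for nm,a,da,b,db in(("box",q,d,qr,dr),("row",qr,dr,q,d)):
            ok=base*(1-cv2.dilate((hullmask(p,boxpts(*b,*db))>.1).astype(np.uint8),k))
            v=(p,cm(p,*win(p,boxpts(*a,*da),9),ok),ok);out.setdefault(nm,[]).append(v)
    for nm,a,da in(("box",q,d),("row",qr,dr)):
        for n,u in zip("bts",(out[nm],out[nm][:1],out[nm][1:])):
            x,f=fit2(u,a,da);print(nm,n,x,round(f,3));
            if nm=="box": out[n]=x
            else:
                c,sn=np.cos(x[2]),np.sin(x[2]);R=np.array([[c,sn],[-sn,c]]);e=R@(out[n][:2]-x[:2]);print("  in row frame: dx %.1f gap %.1f mm, dyaw %.2f deg"%(e[0]*1e3,(e[1]-.202)*1e3,np.degrees(out[n][2]-x[2])))
    e=r.sense();print(e["tcp_pos"],e["ee_rot"][:,0],e["time_s"])
if __name__=="__main__": a=[float(v) for v in sys.argv[1:]];run(a[:3],[.6438,-.129,.177],int(a[3]),int(a[4]))
E
python3 meas.py .5528 .112 .22 276 3
```

```text
box b [0.5533 0.1087 0.2345] 0.077
box t [0.5543 0.1083 0.2236] 0.027
box s [0.5518 0.109  0.2278] 0.043
row b [ 0.6438 -0.129   0.177 ] 0.064
  in row frame: dx -47.2 gap 47.9 mm, dyaw 3.29 deg
row t [ 0.6439 -0.1289  0.177 ] 0.015
  in row frame: dx -46.5 gap 47.3 mm, dyaw 2.67 deg
row s [ 0.6412 -0.1275  0.182 ] 0.039
  in row frame: dx -45.1 gap 46.8 mm, dyaw 2.62 deg
[0.4203 0.0898 0.1846] [-0.9826 -0.1857 -0.0001] 7.9333
```

Call:
apply_moves --moves '[[[0,-0.005,0.04],0.5],[[0,0,0.04],0],[[0,0,0.04],0],[[0,0,0.038],0],[[0,0,0],0]]'

```text
time_s: 8.35
tcp_pos: [0.4165, 0.082, 0.0203]
ee_rot: [[-0.985, -0.175, -0.014], [-0.174, 0.985, -0.008], [0.016, -0.006, -1.0]]
wrist_force: [-0.7, -0.6, 0.5]
gripper_width: 0.691
gripper_force: 0.0
```

Call:
apply_moves --moves '[[[-0.015,0,0],0],[[-0.015,0,0],0],[[-0.015,0,0],0],[[-0.009,0,0],0],[[-0.004,0,0],0]]'

```text
time_s: 8.77
tcp_pos: [0.4807, 0.0959, 0.0284]
ee_rot: [[-0.984, -0.176, 0.004], [-0.176, 0.984, 0.002], [-0.004, 0.001, -1.0]]
wrist_force: [0.3, -0.6, -0.2]
gripper_width: 0.687
gripper_force: 0.0
```

Call:
apply_moves --moves '[[[-0.003,0,0],0],[[-0.003,0,0],0],[[-0.004,0,0],0],[[-0.004,0,0],0],[[-0.004,0,0],0]]'

```text
time_s: 9.18
tcp_pos: [0.4952, 0.0977, 0.0266]
ee_rot: [[-0.985, -0.175, -0.002], [-0.175, 0.985, -0.001], [0.002, -0.001, -1.0]]
wrist_force: [-4.4, -0.3, 2.6]
gripper_width: 0.692
gripper_force: 2.2
```

Call:
apply_moves --moves '[[[-0.004,0,0],0],[[-0.004,0,0],0],[[-0.004,0,0],0],[[-0.004,0,0],0],[[-0.004,0,0],0]]'

```text
time_s: 9.6
tcp_pos: [0.5161, 0.1015, 0.0265]
ee_rot: [[-0.985, -0.175, -0.0], [-0.175, 0.985, -0.0], [0.0, -0.0, -1.0]]
wrist_force: [-3.5, -1.4, 2.1]
gripper_width: 0.687
gripper_force: 2.0
```

```bash
python3 meas.py .577 .11 .18 276 3
```

```text
box b [0.5818 0.1138 0.1306] 0.405
box t [ 0.5835  0.1224 -0.0399] 0.22
box s [0.582  0.1115 0.1728] 0.119
row b [ 0.6431 -0.1282  0.1758] 0.098
  in row frame: dx -18.1 gap 46.9 mm, dyaw -2.59 deg
row t [ 0.6439 -0.1288  0.1771] 0.053
  in row frame: dx -15.3 gap 56.0 mm, dyaw -12.43 deg
row s [ 0.641  -0.1268  0.181 ] 0.039
  in row frame: dx -15.2 gap 43.0 mm, dyaw -0.47 deg
[0.5174 0.1021 0.0265] [-0.9846 -0.1747 -0.0026] 9.7
```

Call:
apply_moves --moves '[[[-0.004,0,0],0],[[-0.004,0,0],0],[[-0.004,0,0],0],[[-0.002,0,0],0],[[0,0,0],0]]'

```text
time_s: 10.12
tcp_pos: [0.5308, 0.1045, 0.0265]
ee_rot: [[-0.985, -0.175, 0.002], [-0.175, 0.985, 0.001], [-0.002, 0.0, -1.0]]
wrist_force: [-0.8, 0.0, -0.2]
gripper_width: 0.687
gripper_force: 0.3
```

Call:
apply_moves --moves '[[[0.01,0,0],0],[[0.03,0,0],0],[[0.04,0,-0.03],0],[[0.04,0,-0.035],0],[[0,0,-0.03],0]]'

```text
time_s: 10.53
tcp_pos: [0.4189, 0.0827, 0.1079]
ee_rot: [[-0.985, -0.174, -0.008], [-0.174, 0.985, -0.003], [0.009, -0.002, -1.0]]
wrist_force: [0.3, 0.3, 0.7]
gripper_width: 0.692
gripper_force: 0.0
```

```bash
python3 meas.py .598 .113 .177 268 3
```

```text
box b [0.6004 0.1146 0.172 ] 0.07
box t [0.601  0.1146 0.172 ] 0.023
box s [0.598  0.1155 0.1999] 0.041
row b [ 0.6433 -0.1286  0.177 ] 0.063
  in row frame: dx 0.6 gap 45.0 mm, dyaw -0.29 deg
row t [ 0.6438 -0.129   0.177 ] 0.015
  in row frame: dx 0.8 gap 45.3 mm, dyaw -0.29 deg
row s [ 0.6409 -0.1274  0.1842] 0.041
  in row frame: dx 2.3 gap 44.6 mm, dyaw 0.90 deg
[0.4284 0.0871 0.1137] [-0.9841 -0.1772 -0.0119] 10.6333
```

Call:
apply_moves --moves '[[[0,0,-0.04],0],[[0,0,-0.036],0],[[-0.035,0.016,0],0],[[-0.035,0.016,0],0],[[-0.035,0.016,0],0]]'

```text
time_s: 11.05
tcp_pos: [0.523, 0.1525, 0.1869]
ee_rot: [[-0.985, -0.175, 0.005], [-0.175, 0.985, 0.003], [-0.005, 0.002, -1.0]]
wrist_force: [0.8, 0.2, -0.7]
gripper_width: 0.692
gripper_force: 0.0
```

Call:
apply_moves --moves '[[[-0.035,0.016,0],0],[[-0.034,0.017,0],-6],[[0,0,0],-7],[[0,0,0],-7],[[0,0,0],-7]]'

```text
time_s: 11.47
tcp_pos: [0.5842, 0.1966, 0.1836]
ee_rot: [[-0.794, -0.608, -0.0], [-0.608, 0.794, -0.0], [0.0, 0.0, -1.0]]
wrist_force: [-0.2, -0.1, 0.7]
gripper_width: 0.693
gripper_force: 0.0
```

Call:
apply_moves --moves '[[[0,0,0],-7],[[0,0,0],-7],[[0,0,0],-7],[[0,0,0],-7],[[0,0,0],-7]]'

```text
time_s: 11.88
tcp_pos: [0.5838, 0.1961, 0.1845]
ee_rot: [[-0.302, -0.953, 0.001], [-0.953, 0.302, 0.001], [-0.001, -0.001, -1.0]]
wrist_force: [0.8, 0.4, 0.3]
gripper_width: 0.687
gripper_force: 0.0
```

Call:
apply_moves --moves '[[[0,0,0],-7],[[0,0,0],-7],[[0,0,0],-7],[[0,0,0],-7],[[0,0,0],0]]'

```text
time_s: 12.3
tcp_pos: [0.5837, 0.1961, 0.1846]
ee_rot: [[0.177, -0.984, 0.001], [-0.984, -0.177, 0.0], [-0.0, -0.001, -1.0]]
wrist_force: [-0.7, 0.7, 0.1]
gripper_width: 0.691
gripper_force: 0.0
```

```bash
python3 - <<'E'
from h import *
e=r.sense();p=e["tcp_pos"];y=.177;d=p[:2]-[.6438,-.129];print(p,np.degrees(np.arctan2(e["ee_rot"][0,0],-e["ee_rot"][1,0])),"row frame",np.cos(y)*d[0]+np.sin(y)*d[1],-np.sin(y)*d[0]+np.cos(y)*d[1])
E
```

```text
[0.58374181 0.19609609 0.18458536] 10.179733139654354 row frame -0.0018778424503299099 0.33059178063122896
```

Call:
apply_moves --moves '[[[0,0,0.04],0],[[0,0,0.04],0],[[0,0,0.04],0],[[0,0,0.038],0],[[0,0,0],0]]'

```text
time_s: 12.72
tcp_pos: [0.5781, 0.193, 0.0187]
ee_rot: [[0.17, -0.985, -0.014], [-0.986, -0.17, -0.007], [0.005, 0.015, -1.0]]
wrist_force: [-1.4, -0.5, -0.4]
gripper_width: 0.688
gripper_force: 0.0
```

Call:
apply_moves --moves '[[[0.008,0,0],0],[[0.008,0,0],0],[[0.004,0,0],0],[[0.003,0,0],0],[[0.003,0,0],0]]'

```text
time_s: 13.13
tcp_pos: [0.5903, 0.1714, 0.03]
ee_rot: [[0.174, -0.985, 0.006], [-0.985, -0.174, 0.004], [-0.003, -0.007, -1.0]]
wrist_force: [-2.0, 4.4, 4.3]
gripper_width: 0.687
gripper_force: 2.3
```

Call:
apply_moves --moves '[[[0.004,0,0],0],[[0.004,0,0],0],[[0.004,0,0],0],[[0.004,0,0],0],[[0.004,0,0],0]]'

```text
time_s: 13.55
tcp_pos: [0.592, 0.1506, 0.0273]
ee_rot: [[0.175, -0.985, 0.001], [-0.985, -0.175, 0.0], [-0.0, -0.001, -1.0]]
wrist_force: [-0.5, 4.9, 3.5]
gripper_width: 0.685
gripper_force: 2.2
```

Call:
apply_moves --moves '[[[0.004,0,0],0],[[0.004,0,0],0],[[0.003,0,0],0],[[0.003,0,0],0],[[0,0,0],0]]'

```text
time_s: 13.97
tcp_pos: [0.5939, 0.1358, 0.0267]
ee_rot: [[0.174, -0.985, -0.001], [-0.985, -0.174, -0.001], [0.001, 0.001, -1.0]]
wrist_force: [-0.3, 1.0, 0.3]
gripper_width: 0.691
gripper_force: 0.7
```

```bash
python3 meas.py .607 .08 .177 480 1; python3 - <<'E'
from h import *
s=cv2.imread("pics/last_s.png");t=cv2.imread("pics/last_t.png")
a=cv2.resize(s[170:350,230:430],None,fx=2,fy=2.2);b=cv2.resize(t[170:350,200:400],None,fx=2,fy=2.2)
cv2.imwrite("pics/v7.png",np.hstack([a,b]))
E
```

```text
box b [0.6058 0.0751 0.1908] 0.436
box t [0.6069 0.0746 0.1897] 0.305
box s [0.6025 0.0765 0.1837] 0.123
row b [ 0.6433 -0.1276  0.1772] 0.073
  in row frame: dx -1.2 gap 4.2 mm, dyaw 0.78 deg
row t [ 0.6435 -0.1275  0.1784] 0.025
  in row frame: dx -0.2 gap 3.3 mm, dyaw 0.65 deg
row s [ 0.6413 -0.128   0.1801] 0.041
  in row frame: dx -1.6 gap 6.1 mm, dyaw 0.21 deg
[0.5934 0.1357 0.0263] [ 0.174  -0.9847  0.001 ] 14.0667
```

View pics/v7.png

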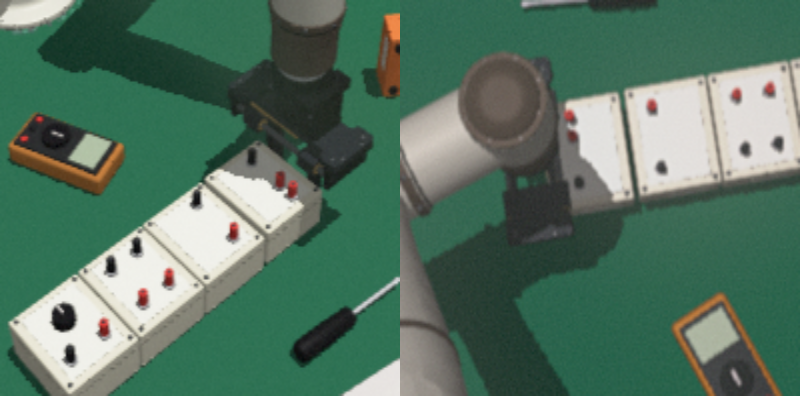

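The box stands at right (590,150), about 6 mm from the end box and parallel to it. I close the gap in small steps and watch the force.

Call:
apply_moves --moves '[[[0.002,0,0],0],[[0.002,0,0],0]]'

```text
time_s: 14.23
tcp_pos: [0.594, 0.1325, 0.0263]
ee_rot: [[0.174, -0.985, -0.002], [-0.985, -0.174, -0.001], [0.0, 0.002, -1.0]]
wrist_force: [-1.3, 2.3, -0.8]
gripper_width: 0.69
gripper_force: 1.1
```

Call:
apply_moves --moves '[[[0.001,0,0],0]]'

```text
time_s: 14.32
tcp_pos: [0.5943, 0.1313, 0.0263]
ee_rot: [[0.174, -0.985, -0.002], [-0.985, -0.174, -0.001], [0.0, 0.002, -1.0]]
wrist_force: [0.2, 1.4, -0.6]
gripper_width: 0.69
gripper_force: 0.9
```

```bash
python3 meas.py .608 .072 .177 480 0; python3 - <<'E'
from h import *
s=cv2.imread("pics/last_s.png");t=cv2.imread("pics/last_t.png")
a=cv2.resize(s[230:330,280:380],None,fx=4,fy=4,interpolation=2);b=cv2.resize(t[190:290,270:370],None,fx=4,fy=4,interpolation=2)
cv2.imwrite("pics/v8.png",np.hstack([a,b]))
E
```

```text
box b [0.6059 0.0708 0.2016] 0.342
box t [0.6069 0.0712 0.2138] 0.291
box s [0.6046 0.0708 0.1858] 0.044
row b [ 0.643  -0.1275  0.1789] 0.062
  in row frame: dx -1.1 gap -0.3 mm, dyaw 1.30 deg
row t [ 0.6438 -0.1286  0.1767] 0.014
  in row frame: dx -1.2 gap 1.2 mm, dyaw 2.12 deg
row s [ 0.6412 -0.1269  0.1799] 0.042
  in row frame: dx -0.7 gap -1.0 mm, dyaw 0.34 deg
[0.5944 0.1312 0.0264] [ 0.1742 -0.9847  0.0006] 14.4167
```

View pics/v8.png

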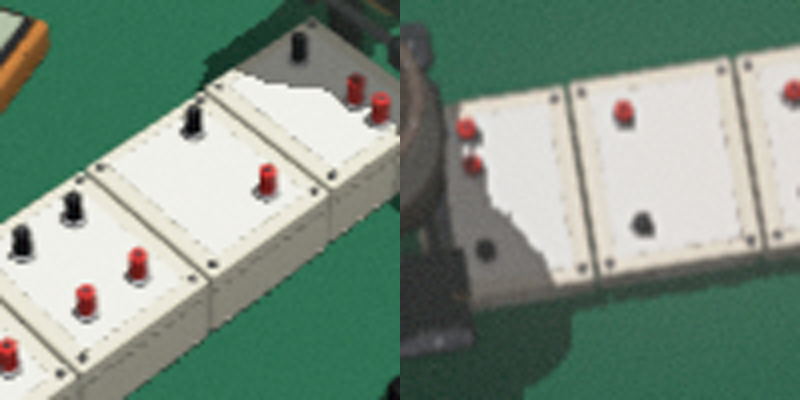

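The seam left of the end box is about 2 mm wide, much like the others, with the fronts in line. I creep in to contact.

Call:
apply_moves --moves '[[[0.001,0,0],0],[[0,0,0],0]]'

```text
time_s: 14.58
tcp_pos: [0.5948, 0.1305, 0.0267]
ee_rot: [[0.174, -0.985, -0.001], [-0.985, -0.174, -0.0], [0.0, 0.001, -1.0]]
wrist_force: [-0.2, 0.4, -0.4]
gripper_width: 0.691
gripper_force: 0.4
```

Call:
apply_moves --moves '[[[0.0005,0,0],0],[[0,0,0],0]]'

```text
time_s: 14.75
tcp_pos: [0.5951, 0.1303, 0.0269]
ee_rot: [[0.175, -0.985, -0.0], [-0.985, -0.175, -0.0], [0.0, 0.0, -1.0]]
wrist_force: [-0.8, 1.4, -0.5]
gripper_width: 0.686
gripper_force: 0.5
```

Call:
apply_moves --moves '[[[0.0005,0,0],0],[[0,0,0],0]]'

```text
time_s: 14.92
tcp_pos: [0.5953, 0.1299, 0.027]
ee_rot: [[0.175, -0.985, -0.0], [-0.985, -0.175, -0.0], [-0.0, 0.0, -1.0]]
wrist_force: [-1.3, 0.8, 0.4]
gripper_width: 0.692
gripper_force: 0.7
```

Call:
apply_moves --moves '[[[0.0005,0,0],0],[[0.0005,0,0],0]]'

```text
time_s: 15.08
tcp_pos: [0.5955, 0.1292, 0.027]
ee_rot: [[0.175, -0.985, 0.0], [-0.985, -0.175, 0.0], [-0.0, -0.0, -1.0]]
wrist_force: [-1.3, 4.0, -0.0]
gripper_width: 0.689
gripper_force: 2.3
```

Call:
apply_moves --moves '[[[0.0005,0,0],0],[[0.0005,0,0],0]]'

```text
time_s: 15.25
tcp_pos: [0.5958, 0.1287, 0.027]
ee_rot: [[0.175, -0.985, 0.001], [-0.985, -0.175, 0.001], [-0.001, -0.001, -1.0]]
wrist_force: [-1.8, 5.8, 0.1]
gripper_width: 0.689
gripper_force: 2.7
```

```bash
python3 meas.py .609 .070 .177 480 0; python3 - <<'E'
from h import *
t=cv2.imread("pics/last_t.png").astype(float).sum(2)
T=imaging.capture("top");y=.177;R=np.array([[np.cos(y),-np.sin(y)],[np.sin(y),np.cos(y)]])
for name,y0 in(("new",.152),("ab",.051),("bc",-.051)):
    prof=[]
    for dy in np.arange(-.008,.0081,.001):
        v=[]
        for x in np.linspace(-.05,-.0,20):
            w=R@[x,y0+dy]+[.6438,-.129];u=proj(T,[*w,.06]);v.append(cv2.getRectSubPix(t.astype(np.float32),(1,1),tuple(map(float,u)))[0,0])
        prof.append(int(np.mean(v)))
    print(name,prof)
E
```

```text
box b [0.607  0.0685 0.1934] 0.35
box t [0.6076 0.071  0.1899] 0.294
box s [0.606  0.0676 0.2016] 0.043
row b [ 0.6434 -0.128   0.178 ] 0.062
  in row frame: dx -1.1 gap -2.1 mm, dyaw 0.88 deg
row t [ 0.6438 -0.1291  0.1768] 0.014
  in row frame: dx -0.4 gap 1.4 mm, dyaw 0.75 deg
row s [ 0.6412 -0.1269  0.1799] 0.042
  in row frame: dx 0.1 gap -4.3 mm, dyaw 1.24 deg
[0.5958 0.1287 0.027 ] [ 0.1746 -0.9846 -0.0008] 15.35
new [639, 642, 643, 636, 617, 576, 524, 487, 495, 537, 586, 620, 636, 640, 639, 636, 634]
ab [634, 637, 637, 627, 596, 542, 477, 426, 418, 462, 528, 585, 618, 630, 631, 628, 625]
bc [620, 622, 624, 614, 585, 533, 465, 405, 386, 415, 477, 543, 588, 609, 616, 615, 612]
```

Call:
apply_moves --moves '[[[0.0005,0,0],0],[[0.0005,0,0],0]]'

```text
time_s: 15.57
tcp_pos: [0.596, 0.1278, 0.027]
ee_rot: [[0.175, -0.985, 0.001], [-0.985, -0.175, 0.001], [-0.001, -0.001, -1.0]]
wrist_force: [-1.5, 5.1, -1.9]
gripper_width: 0.687
gripper_force: 2.6
```

```bash
cat > seam.py <<'E'
from h import *
T=imaging.capture("top");cv2.imwrite("pics/last_t.png",T["frame"]);t=T["frame"].astype(np.float32).sum(2)
y=.177;R=np.array([[np.cos(y),-np.sin(y)],[np.sin(y),np.cos(y)]])
for name,y0 in(("new",.152),("ab",.051),("bc",-.051)):
  for xr in((-.05,-.025),(-.025,.01),(.01,.05)):
    prof=[]
    for dy in np.arange(-.006,.0061,.001):
        v=[]
        for x in np.linspace(*xr,15):
            w=R@[x,y0+dy]+[.6438,-.129];u=proj(T,[*w,.06]);v.append(cv2.getRectSubPix(t,(1,1),tuple(map(float,u)))[0,0])
        prof.append(int(np.mean(v)))
    print(name,xr,prof)
E
python3 seam.py
```

```text
new (-0.05, -0.025) [636, 616, 576, 522, 482, 489, 530, 576, 610, 629, 633, 634, 634]
new (-0.025, 0.01) [642, 619, 577, 528, 497, 503, 544, 593, 627, 641, 646, 646, 643]
new (0.01, 0.05) [635, 613, 573, 523, 488, 496, 538, 584, 615, 629, 629, 626, 624]
ab (-0.05, -0.025) [630, 621, 592, 546, 494, 463, 479, 527, 575, 607, 621, 622, 621]
ab (-0.025, 0.01) [641, 628, 597, 548, 495, 468, 483, 532, 582, 616, 631, 636, 636]
ab (0.01, 0.05) [633, 623, 593, 545, 494, 466, 485, 535, 583, 613, 625, 625, 624]
bc (-0.05, -0.025) [619, 613, 586, 534, 468, 410, 389, 416, 478, 543, 587, 607, 612]
bc (-0.025, 0.01) [631, 618, 587, 532, 462, 402, 382, 413, 477, 546, 595, 617, 623]
bc (0.01, 0.05) [623, 612, 584, 533, 466, 407, 390, 419, 481, 546, 594, 609, 608]
```

The box is in contact: the end box has only just begun to move, under 1 mm, and the seam is even along its length. I back off and check.

Call:
apply_moves --moves '[[[-0.006,0,0],0],[[-0.02,0,0],0],[[-0.03,0,0],0],[[0,0,-0.04],0],[[0,0,-0.04],0]]'

```text
time_s: 16.03
tcp_pos: [0.5844, 0.1822, 0.1053]
ee_rot: [[0.177, -0.984, -0.006], [-0.984, -0.177, -0.005], [0.004, 0.007, -1.0]]
wrist_force: [1.6, 0.6, 0.3]
gripper_width: 0.692
gripper_force: 0.0
```

Call:
apply_moves --moves '[[[0,0,-0.04],0],[[-0.01,0.04,0],0],[[-0.01,0.04,0],0],[[-0.01,0.04,0],0],[[0,0,0],0]]'

```text
time_s: 16.45
tcp_pos: [0.4554, 0.1879, 0.1465]
ee_rot: [[0.176, -0.984, -0.006], [-0.984, -0.176, -0.003], [0.002, 0.006, -1.0]]
wrist_force: [-1.1, -0.5, -0.8]
gripper_width: 0.687
gripper_force: 0.0
```

```bash
python3 meas.py .609 .070 .177 480 0; python3 seam.py | grep new; python3 - <<'E'
from h import *
s=cv2.imread("pics/last_s.png");t=cv2.imread("pics/last_t.png")
a=cv2.resize(s[210:350,250:390],None,fx=2.85,fy=4,interpolation=2);b=cv2.resize(t[170:310,260:400],None,fx=2.85,fy=4,interpolation=2)
cv2.imwrite("pics/v9.png",np.hstack([a,b]))
E
```

```text
box b [0.6077 0.068  0.1747] 0.07
box t [0.6082 0.0686 0.1683] 0.017
box s [0.6055 0.0672 0.1859] 0.036
row b [ 0.6433 -0.1287  0.1772] 0.063
  in row frame: dx -0.4 gap -2.1 mm, dyaw -0.14 deg
row t [ 0.6438 -0.129   0.177 ] 0.013
  in row frame: dx -0.2 gap -1.2 mm, dyaw -0.50 deg
row s [ 0.6414 -0.128   0.1797] 0.04
  in row frame: dx -0.4 gap -3.6 mm, dyaw 0.35 deg
[0.4618 0.1904 0.148 ] [ 0.177  -0.9842  0.0004] 16.55
new (-0.05, -0.025) [639, 618, 578, 524, 484, 492, 532, 581, 617, 636, 639, 641, 640]
new (-0.025, 0.01) [644, 622, 582, 535, 505, 512, 553, 601, 632, 646, 650, 649, 645]
new (0.01, 0.05) [637, 614, 572, 520, 485, 499, 545, 593, 624, 637, 635, 631, 628]
```

View pics/v9.png

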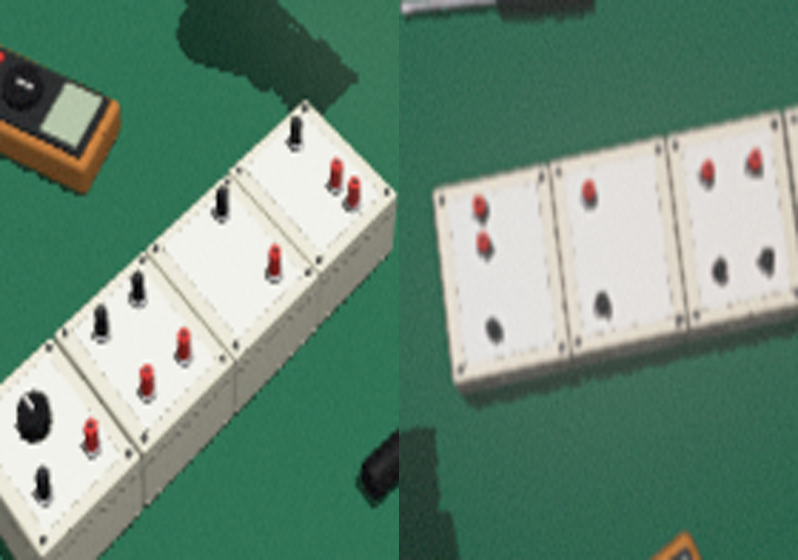

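The box is closed up against the end box, square with it and flush to within about 0.5 mm. The arm is clear, so I hand the job in.

```bash
python3 -c "
from station import r
print(r.finish_job())"
```

```text
the job is handed in; nothing more can be done
None
```

The fallen box was pushed upright onto its feet and slid up against the end of the row; measured from the camera images, it is square and its front flush to within about 0.5 mm and 0.5°, the end box moved by less than 1 mm, and the job is handed in, though no verdict came back.

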